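Set the carving stand's depth stop to the setting block

ROBOT

A 7-joint arm with a two-finger parallel gripper is mounted at the origin on the work surface. World frame = base frame: x ahead of the robot, y to its left, z up, the work surface at z = 0. Lengths are in m, angles in rad, forces in N, time in s.
With the tool pointing down it reaches from about 0.375 to 0.925 m from the base axis. Payload 3.1 kg.
Tool frame: the origin (TCP) lies midway between the tips of the shut fingers; the grasp point (between the pads) lies 19 mm behind it (manip.tcp_to_grasp is the distance from the TCP to the grasp point, in m); z points along the fingers, y is the line along which they close (so a half turn about z gives the same grasp; the last joint's range is limited). The gripper opens to 85 mm and grips with 20 to 120 N. Pads are 22 mm wide; open, the fingers measure 114 mm over their backs; the gripper's body (76 mm by 85 mm) begins 54 mm behind the grasp point. The pads swing forward as they close: fully open they stand 13 mm farther back than shut.
Start: joints at [1.18, 0.383, 0.044, 1.598, -0.018, 1.161, -0.05], TCP at [0.188, -0.622, 0.231] pointing down, gripper open.
Joint ranges: [-2.61, 2.61], [-0.41, 2.15], [-1.48, 1.57], [0, 2.5], [-1.57, 4.71], [0.05, 1.97], [-2.85, 2.85]. Speed limits (rad/s): [2.79, 2.79, 3.14, 3.14, 3.14, 3.14, 3.14].

INTERFACE

Orientations are given as a rotation vector (axis times angle).
In Python, from rig import manip, imaging gives the robot as it stands.
- The arm moves only by the tool play_rows, never from a script. Its arguments are lists of equal length, an entry for each row: "claw": the finger opening in mm, from 0 to 85.4; "dp": the shift along the tool's x, y, z scaled (see below), a list of three; "yaw": the turn about the tool's z scaled (see below). A call has exactly 5 rows; each row is the pose to reach, as a shift and turn from the pose commanded when the call began, along the tool's axes at that moment, turning the shorter way round; what a row does not reach only later rows make up. The controller multiplies each number of a shift by 0.08 m and each number of a turn by pi rad. A row lasts 1/10 s, in which the tool goes at most 50 mm and 8.59 degrees, less where a joint would pass 70% of its speed; a pose out of reach is approached as far as the arm can. A call with a number of a shift or a turn outside -1 to 1 is refused whole. A call with a gripper value outside its range is refused whole. The fingers move at their own pace and stop on an object; "force" is the grip in N (left out, the last holds). Time passes only in rows, so rows that repeat a pose let the fingers close, or fill a call up. It gives the time, the measured TCP pose, the force, the opening and the grip force at its end, in the units of the state.
- manip.state(): the state, without advancing time (a new reading comes with each control period).
- imaging.camera(name): name is "scene" or "top"; returns the picture (400x640x3 uint8, blue, green, red); there is no depth.
- imaging.camera_info(name): a dict with "K" (3x3 intrinsics, pixels), "R" (3x3) and "t" (3): a world point X has camera coordinates R X + t. Camera axes: x right, y down, z forward; pixel columns grow to the right and rows downward; lengths in m; the calibration is good to about 2 mm. A picture is of the moment at which its call begins. camera_info takes no time and is no camera call.
- manip.sign_off(): hands the job in; it is judged then, once.
The state is a dict: "t": time; "qpos": joint angles; "qvel": joint speeds; "effort": joint torques, N m; "tcp_pos": TCP position; "tcp_rot": TCP orientation; "ft_force": force on the tool from outside, world axes, zero at the start; "ft_torque": the same for the moment, N m; "width": finger opening in m; "grasp_force": force on a finger pad.
Only numpy, scipy, OpenCV 4.12 (cv2) and the standard library are available. Lean on these libraries where they do the work, as an engineer would, in place of code of your own. Each camera call takes 0.05 s, during which the arm holds its last target. There are 200 camera calls.

TASK

Set the depth stop of the small bench stand: stand the box driver on the stop screw and turn it clockwise until the screw's sprung nose just bears lightly on the wooden setting block lying beneath it, without jamming the nose fully in. Leave the driver standing on the screw and let go of it.

Things in the scene. Friction and masses are not known exactly. Their poses are not given: they have to be found in the camera images.
- driver: Box driver, 100 mm tall, 0.3 kg, standing: dark steel foot 68x36x28 mm, 18 mm round shank, dark wooden bar grip 64 mm long (x), 20 mm thick (y), 64 to 100 mm up; take it across the 20 mm. Origin: centre of underside, z up. A pocket in the underside, 52 (x) by 16 (y) mm, 20 mm deep, goes over the screw's tang either way round. It turns the screw after up to 14 degrees of play.
- screw: Steel head of the stop screw on the stand's grey arm: 52 mm collar, its top 101 mm above the bench, with an upright tang 40 long (x), 6 thick (y), 18 tall. Origin: on the axis at the collar's top, z up; the driver seats there. Clockwise from above lowers the nose 8 mm per rad (0.1 N m; it stays put, head never rises). Starts 17-43 degrees clockwise of the arm's length; right at about 90.
- nose: Brass nose of the stop screw, a 16 mm round pin pointing down under the arm, on the screw's axis. Origin: centre of its flat lower end, z up; it starts about 4 to 7 mm above the block. It goes down with the screw without turning; on the block a spring (0.6 N preload, 0.6 N per mm) lets it give up to 8 mm. Well set it gives about 3 mm (turn 0.37 rad past touching); 0.5 to 6 mm will do.
- block: Setting block: pale wood, 60x45x20 mm, lying loose and flat beneath the nose on the stand's 12 mm thick steel bed. Origin: centre of its underside, x along the 60 mm, z up; its top is 32 mm above the bench. The stand is 250x150 mm with its column on the robot's side; the grey arm, 56 mm wide, reaches away from the robot at up to 23 degrees either way.

How it is judged:
On the way, in this order (a step that is already met when the one before it is completed fails the run):
1. the driver is seated on the screw, the nose still clear of the block (distance between driver and screw below 0.013 m and angle between driver's own z axis and vertical below 0.2 rad and contact force between nose and block below 0.1 N), for 0.1 s.
2. the nose bears on the block (contact force between nose and block above 0.3 N), for 0.2 s.
At the end, for the whole second after the job is handed in: The nose bears on the setting block with 0.3 to 5 N (its spring giving 0 to about 7 of its 8 mm), and the driver stands released and at rest on the screw, its origin within 13 mm of the screw's and upright within 11 degrees (contact force between nose and block between 0.3 and 5 N and distance between driver and screw below 0.013 m and angle between driver's own z axis and vertical below 0.2 rad and linear speed of each of driver, block below 0.02 m/s); the robot touches nothing.
It fails at once if the nose is jammed fully in against the block (over 10 N) (contact force between nose and block above 10 N).
It also fails if it takes over 45 s, if anything falls off the work surface, if the arm or the gripper's body presses on something with over 40 N, if the wrist force passes 120 N, or if a joint passes its speed limit or range.

## Working session

There is one attempt and no reset: what is moved stays moved. The work goes in short steps, Python scripts to look and compute and a tool call to move; the robot and the scene stay as the last step left them, time stands still between calls to the robot, and variables do not carry over. Pictures are saved under pics/ and viewed, at most 10 in all, crops included, and the job is handed in when it is done.

Besides the shell and the picture viewer there is one more tool, called after "Call:" as name(argument=value, ...), one argument or row to a line, values as JSON. play_rows: Moves the arm, as the interface text tells. Its arguments: {"type":"object","properties":{"claw":{"type":"array","items":{"type":"number"}},"dp":{"type":"array","items":{"type":"array","items":{"type":"number"}}},"yaw":{"type":"array","items":{"type":"number"}},"force":{"type":"number"}},"required":["claw","dp","yaw"]}

```bash
mkdir -p pics; python3 - <<'E'
from rig import manip, imaging
import cv2
for n in("scene","top"):
    cv2.imwrite(f"pics/{n}0.png",imaging.camera(n)); i=imaging.camera_info(n); print(n,i)
print(manip.state(),manip.tcp_to_grasp)
E
```

```text
scene {'K': array([[412.93368999,   0.        , 317.39082438],
       [  0.        , 412.93368999, 200.86481203],
       [  0.        ,   0.        ,   1.        ]]), 'R': array([[ 0.84818398,  0.5296757 , -0.00525252],
       [ 0.3228243 , -0.5247581 , -0.78766326],
       [-0.41996239,  0.66638772, -0.6160836 ]]), 't': array([-0.44874061, -0.14190628,  1.19114987])}
top {'K': array([[504.19971155,   0.        , 323.51897546],
       [  0.        , 504.19971155, 202.23349898],
       [  0.        ,   0.        ,   1.        ]]), 'R': array([[ 0.09106798, -0.99584218, -0.00223104],
       [-0.97335768, -0.08853795, -0.21150852],
       [ 0.21043157,  0.02143326, -0.97737361]]), 't': array([-0.10142708,  0.55678796,  1.0261056 ])}
{'t': 0.1, 'qpos': array([ 1.18022687,  0.38377462,  0.04380366,  1.5994132 , -0.01789091,
        1.16121683, -0.0499067 ]), 'qvel': array([-3.69640923e-05, -1.74116372e-03,  1.20442570e-04, -1.91082123e-03,
       -1.45912330e-03,  8.63009014e-04,  6.77746916e-04]), 'effort': array([ 2.58021086e-03, -4.34726465e+01,  1.02902189e+00, -2.50453949e+01,
        1.07893071e-02,  5.42938782e-03, -4.38678470e-06]), 'tcp_pos': array([ 0.18736116, -0.62151382,  0.2300002 ]), 'tcp_rot': array([-3.10562051e+00, -4.58061193e-01,  7.45540674e-04]), 'ft_force': array([ 0.06194241, -0.32173242, -0.00849192]), 'ft_torque': array([-0.02022848,  0.01433173, -0.0236696 ]), 'grasp_force': 0.0, 'width': 0.08529652133275467} 0.0187
```

View pics/scene0.png

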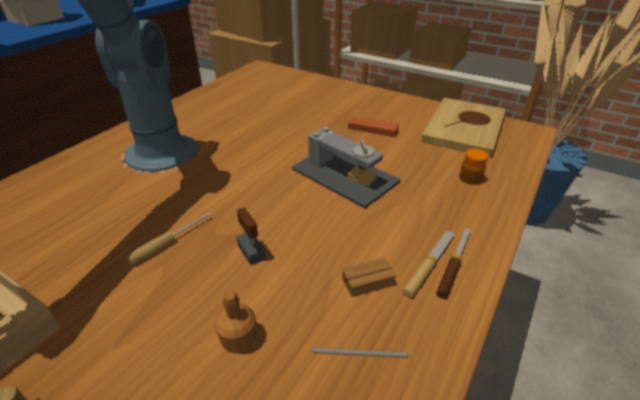

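View pics/top0.png

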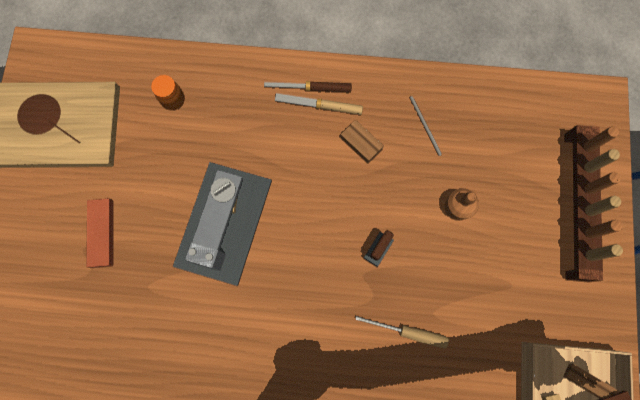

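The overviews show the driver at top (377,247) / scene (250,235) and the screw head at top (222,190) / scene (364,149). Next I'll enlarge both.

```bash
python3 - <<'E'
import cv2,numpy as np
t=cv2.imread("pics/top0.png");s=cv2.imread("pics/scene0.png")
def c(im,x,y,w,h): return cv2.resize(im[y:y+h,x:x+w],(400,300),interpolation=cv2.INTER_CUBIC)
cv2.imwrite("pics/c1.png",np.vstack([np.hstack([c(t,350,220,60,45),c(s,220,200,60+20,60)]),np.hstack([c(t,192,165,60,45),c(s,325,120,80,60)])]))
E
```

```text
(no output)
```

View pics/c1.png

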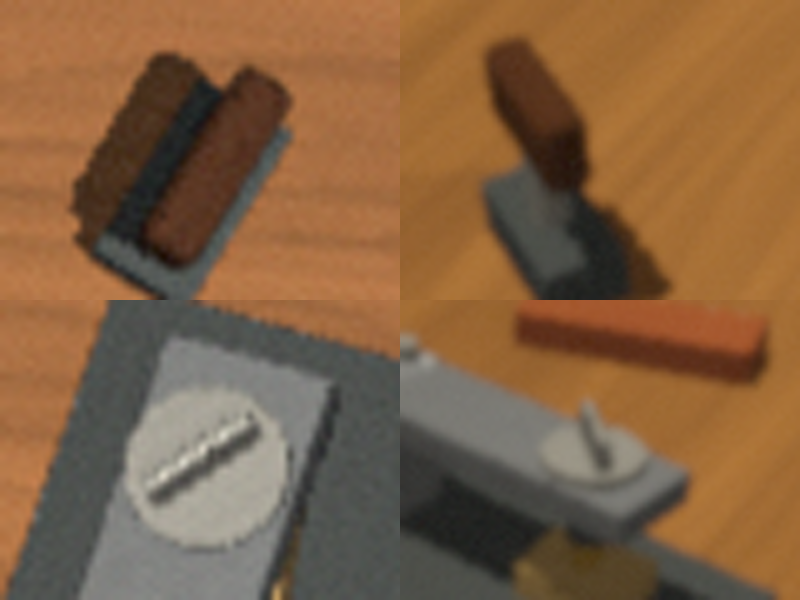

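The enlarged crops show the grip top's centre at top (382.5,245.2) / scene (247.4,217.4). The collar centre is at top (223.4,190.0) / scene (364,151.4), and the tang runs from top (214.5,194) to (230.3,183).

```bash
cat > h.py <<'E'
from rig import manip, imaging
import cv2,numpy as np
def P(n):
    i=imaging.camera_info(n); return i["K"]@np.c_[i["R"],i["t"]]
def tri(a,b):
    X=cv2.triangulatePoints(P("top"),P("scene"),np.float64(a),np.float64(b)); return (X[:3]/X[3]).ravel()
def ray(n,uv,z):
    p=P(n); A=np.c_[p[:,0],p[:,1],p[:,2]*z+p[:,3]]; q=np.linalg.solve(A,[*uv,1]); return q[:2]/q[2]
def proj(n,X):
    q=P(n)@np.c_[X,np.ones(len(X))].T; return (q[:2]/q[2]).T
def box(c,yaw,lx,ly,z0,z1):
    u=np.array([np.cos(yaw),np.sin(yaw)]);v=np.array([-u[1],u[0]])
    return np.array([[*(np.array(c)+sx*lx/2*u+sy*ly/2*v),z] for z in(z0,z1) for sx,sy in((1,1),(1,-1),(-1,-1),(-1,1))])
E
python3 - <<'E'
from h import *
np.set_printoptions(precision=4,suppress=True)
print(tri((382.5,245.2),(247.4,217.4)),tri((223.4,190),(364,151.4)))
T=lambda x,y:(350+x/6.667,220+y/6.667)
S=lambda x,y:(192+x/6.667,165+(y-300)/6.667)
g=ray("top",T(217,168),.1);print("grip",g)
for a,b in(((268,82),(166,255)),((145,245),(240,75)),((188,265),(290,105))):
    d=ray("top",T(*a),.1)-ray("top",T(*b),.1);print(np.linalg.norm(d),np.degrees(np.arctan2(d[1],d[0])))
f=[ray("top",T(*p),.028) for p in((95,245),(180,300),(290,130))];print("foot corners",f)
print("foot c",(f[0]+f[2])/2)
c=ray("top",S(210,467),.101);print("screw",c)
a=ray("top",S(150,493),.119);b=ray("top",S(255,420),.119);d=b-a;print("tang",(a+b)/2,np.linalg.norm(d),np.degrees(np.arctan2(d[1],d[0])))
# arm edges
for p,q in(((80,595),(172,335)),((250,600),(335,380))):
    d=ray("top",S(*q),.095)-ray("top",S(*p),.095);print("arm",np.degrees(np.arctan2(d[1],d[0])))
print("scene", ray("scene",(247.4,217.4),.1),ray("scene",(364,151.4),.101))
E
```

```text
[ 0.4781 -0.1791  0.0936] [0.563  0.1596 0.0965]
grip [ 0.4769 -0.179 ]
0.062101331746854074 -26.22541668286471
0.06022590498429811 155.1478070147143
0.05861884149050963 151.74699015678547
foot corners [array([ 0.4582, -0.1486]), array([ 0.4429, -0.1773]), array([ 0.5015, -0.2093])]
foot c [ 0.4798 -0.179 ]
screw [0.5617 0.1583]
tang [0.5608 0.1569] 0.038817124668630486 -48.3819845288671
arm -11.313446984990941
arm -13.534283832552068
scene [ 0.484  -0.1841] [0.5663 0.153 ]
```

```bash
python3 - <<'E'
from h import *
r=np.radians
def dr(im,n,bx,k,x0,y0,col):
    p=((proj(n,bx)-[x0,y0]+.5)*k).astype(int)
    cv2.polylines(im,[p[:4]],True,col,1);cv2.polylines(im,[p[4:]],True,col,1)
    for i in range(4): cv2.line(im,tuple(map(int,p[i])),tuple(map(int,p[i+4])),col,1)
out=[]
g=(.4775,-.180);y=r(-27);c=(.562,.157)
th=np.linspace(0,6.28,40)
ring=np.c_[c[0]+.026*np.cos(th),c[1]+.026*np.sin(th),.101+0*th]
for n,x0,y0,w,what in(("top",350,220,60,0),("scene",220,200,80,0),("top",192,165,60,1),("scene",325,120,80,1)):
    k=400/w;im=cv2.imread(f"pics/{n}0.png")[y0:y0+w*3//4,x0:x0+w];im=cv2.resize(im,(400,300),interpolation=cv2.INTER_CUBIC)
    if what==0:
        dr(im,n,box(g,y,.064,.02,.064,.1),k,x0,y0,(0,255,255));dr(im,n,box(g,y,.068,.036,0,.028),k,x0,y0,(0,255,0))
    else:
        dr(im,n,box(c,r(-48.4),.04,.006,.101,.119),k,x0,y0,(0,0,255))
        cv2.polylines(im,[((proj(n,ring)-[x0,y0]+.5)*k).astype(int)],True,(255,0,0),1)
    out.append(im)
cv2.imwrite("pics/o1.png",np.vstack([np.hstack(out[:2]),np.hstack(out[2:])]))
E
```

```text
(no output)
```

View pics/o1.png

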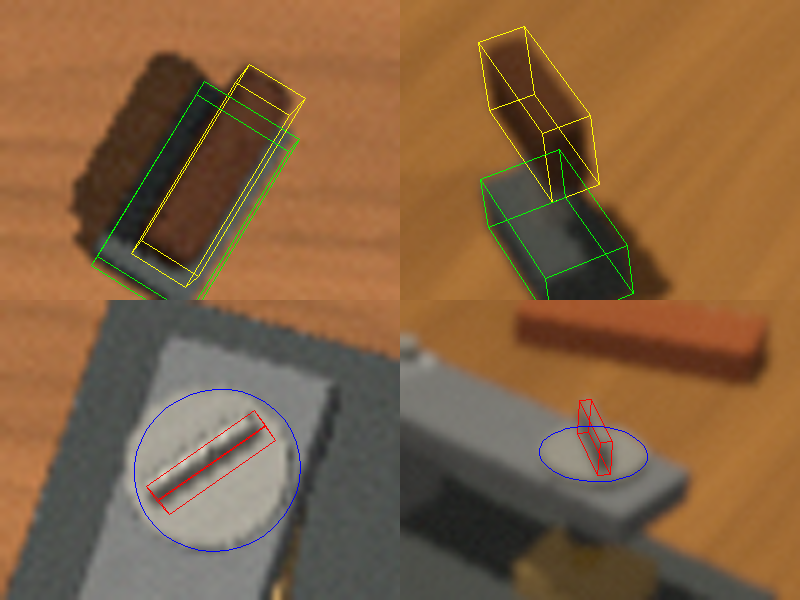

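```bash
cat >> h.py <<'E'
from scipy.spatial.transform import Rotation as Ro
def plan(goal,xang,n=6):
    """successive calls toward TCP goal, tool x at angle xang (deg, world); ideal following"""
    s=manip.state(); p=s["tcp_pos"].copy(); M=Ro.from_rotvec(s["tcp_rot"]).as_matrix()
    a=np.degrees(np.arctan2(M[1,0],M[0,0])); print("t",round(s["t"],2),"p",p.round(4),"xang",round(a,1),"tilt",round(np.degrees(np.arccos(-M[2,2])),2),"q1,7",s["qpos"][[0,6]].round(2),"F",s["ft_force"].round(1),"w",round(s["width"],4),"gf",round(s["grasp_force"],1))
    for _ in range(n):
        R=np.array([[np.cos(np.radians(a)),np.sin(np.radians(a)),0],[np.sin(np.radians(a)),-np.cos(np.radians(a)),0],[0,0,-1]])
        d=R.T@(np.array(goal)-p)/.08; k=max(1,abs(d).max()/.98); d=(d/k).round(3)
        cw=(a-xang+180)%360-180; y=round(float(np.clip(cw,-42,42))/180,3)
        print("dp",d,"yaw",y); p=p+R@d*.08; a-=y*180
        if k==1 and abs(cw)<42: break
E
python3 -c "
from h import *
plan((.479,-.179,.16),153,8)"
```

```text
t 0.1 p [ 0.1874 -0.6215  0.23  ] xang 16.8 tilt 0.14 q1,7 [ 1.18 -0.05] F [ 0.1 -0.3 -0. ] w 0.0853 gf 0.0
dp [ 0.98  -0.817  0.169] yaw -0.233
dp [0.98  0.036 0.129] yaw -0.233
dp [0.98  0.948 0.18 ] yaw -0.233
dp [0.069 0.98  0.13 ] yaw -0.058
dp [-0.11  0.98  0.13] yaw 0.0
dp [-0.111  0.98   0.13 ] yaw 0.0
dp [-0.005  0.049  0.007] yaw 0.0
```

Call:
play_rows(
  claw=[85,85,85,85,85],
  dp=[
    [0.2,-0.16,0.03],
    [0.4,-0.33,0.07],
    [0.6,-0.49,0.1],
    [0.8,-0.65,0.13],
    [0.98,-0.82,0.17],
  ],
  yaw=[-0.047,-0.093,-0.14,-0.186,-0.233],
)

```text
t: 0.6
tcp_pos: [0.2443, -0.5357, 0.217]
tcp_rot: [-2.732, -1.549, -0.0]
ft_force: [0.8, -0.8, 0.1]
width: 0.0848
grasp_force: 0.0
```

Call:
play_rows(
  claw=[85,85,85,85,85],
  dp=[
    [0.2,0.01,0.03],
    [0.4,0.02,0.06],
    [0.6,0.02,0.08],
    [0.8,0.03,0.1],
    [0.98,0.036,0.13],
  ],
  yaw=[-0.047,-0.093,-0.14,-0.186,-0.233],
)

```text
t: 1.1
tcp_pos: [0.2872, -0.4703, 0.2067]
tcp_rot: [-1.997, -2.424, -0.001]
ft_force: [0.4, -0.6, -0.2]
width: 0.0853
grasp_force: 0.0
```

```bash
python3 -c "
from h import *
plan((.479,-.179,.16),153,8)"
```

```text
t 1.1 p [ 0.2872 -0.4703  0.2067] xang 101.0 tilt 0.06 q1,7 [1.17 1.08] F [ 0.4 -0.6 -0.2] w 0.0853 gf 0.0
dp [0.98  0.959 0.184] yaw -0.233
dp [0.063 0.98  0.131] yaw -0.056
dp [-0.11   0.98   0.132] yaw 0.0
dp [-0.111  0.98   0.132] yaw 0.0
dp [-0.004  0.034  0.005] yaw 0.0
```

Call:
play_rows(
  claw=[85,85,85,85,85],
  dp=[
    [0.2,0.19,0.03],
    [0.4,0.38,0.06],
    [0.6,0.58,0.1],
    [0.8,0.77,0.14],
    [0.98,0.96,0.18],
  ],
  yaw=[-0.047,-0.093,-0.14,-0.186,-0.233],
)

```text
t: 1.6
tcp_pos: [0.3479, -0.3788, 0.1922]
tcp_rot: [-0.998, -2.978, -0.001]
ft_force: [0.3, 0.0, -0.6]
width: 0.085
grasp_force: 0.0
```

Call:
play_rows(
  claw=[85,85,85,85,85],
  dp=[
    [0.01,0.2,0.03],
    [0.02,0.4,0.06],
    [0.04,0.6,0.08],
    [0.05,0.8,0.1],
    [0.063,0.98,0.13],
  ],
  yaw=[-0.02,-0.04,-0.056,-0.056,-0.056],
)

```text
t: 2.1
tcp_pos: [0.3922, -0.314, 0.1825]
tcp_rot: [0.741, 3.053, -0.0]
ft_force: [0.6, 0.1, -0.0]
width: 0.0852
grasp_force: 0.0
```

Call:
play_rows(
  claw=[85,85,85,85,85],
  dp=[
    [-0.02,0.2,0.03],
    [-0.04,0.4,0.06],
    [-0.06,0.6,0.08],
    [-0.09,0.8,0.1],
    [-0.11,0.98,0.13],
  ],
  yaw=[0,0,0,0,0],
)

```text
t: 2.6
tcp_pos: [0.436, -0.2484, 0.1721]
tcp_rot: [0.741, 3.052, -0.0]
ft_force: [0.6, 0.1, 0.1]
width: 0.0851
grasp_force: 0.0
```

```bash
python3 -c "
from h import *
plan((.479,-.179,.16),153,8)"
```

```text
t 2.6 p [ 0.436  -0.2484  0.1721] xang 152.7 tilt 0.03 q1,7 [0.93 1.42] F [0.6 0.1 0.1] w 0.0851 gf 0.0
dp [-0.077  0.98   0.146] yaw -0.002
dp [-0.003  0.037  0.006] yaw 0.0
```

Call:
play_rows(
  claw=[85,85,85,85,85],
  dp=[
    [-0.02,0.25,0.03],
    [-0.04,0.5,0.06],
    [-0.06,0.8,0.1],
    [-0.08,1.0,0.15],
    [-0.08,1.0,0.15],
  ],
  yaw=[0,0,0,0,0],
)

```text
t: 3.1
tcp_pos: [0.4789, -0.1778, 0.1599]
tcp_rot: [-0.734, -3.055, -0.003]
ft_force: [0.3, 0.0, 0.2]
width: 0.0852
grasp_force: 0.0
```

```bash
python3 -c "
from h import *
plan((.479,-.179,.064),153,8)
a=imaging.camera('scene')[120:270,180:330];b=imaging.camera('top')[180:330,300:450]
cv2.imwrite('pics/g1.png',cv2.resize(np.hstack([a,b]),(800,400)))"
```

```text
t 3.1 p [ 0.4789 -0.1778  0.1599] xang 153.0 tilt 0.1 q1,7 [0.8  1.23] F [0.3 0.  0.2] w 0.0852 gf 0.0
dp [-0.006 -0.01   0.98 ] yaw -0.0
dp [-0.002 -0.002  0.218] yaw -0.0
```

View pics/g1.png

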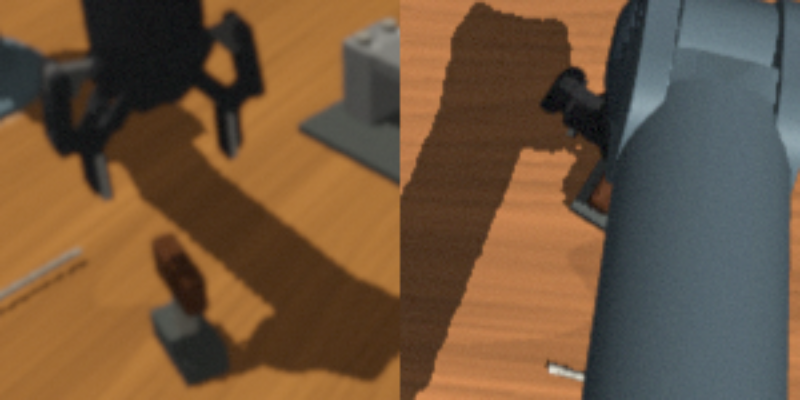

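The fingers (crop ~(100,190) and (232,150)) hang above and straddle the grip at (178,270). I'll go down and close.

Call:
play_rows(
  claw=[85,85,85,85,85],
  dp=[
    [0,0,0.2],
    [0,0,0.4],
    [0,-0.01,0.6],
    [0,-0.01,0.8],
    [0,-0.01,0.98],
  ],
  yaw=[0,0,0,0,0],
)

```text
t: 3.7
tcp_pos: [0.4765, -0.1838, 0.081]
tcp_rot: [-0.746, -3.051, 0.002]
ft_force: [0.5, 0.8, -0.1]
width: 0.0851
grasp_force: 0.0
```

Call:
play_rows(
  claw=[85,85,60,40,35],
  dp=[
    [0,0,0.1],
    [0,0,0.22],
    [0,0,0.22],
    [0,0,0.22],
    [0,0,0.22],
  ],
  yaw=[0,0,0,0,0],
)

```text
t: 4.2
tcp_pos: [0.478, -0.1819, 0.0647]
tcp_rot: [0.741, 3.051, -0.0]
ft_force: [-0.1, 0.0, 0.3]
width: 0.0434
grasp_force: 0.0
```

Call:
play_rows(
  claw=[25,15,10,10,10],
  dp=[
    [0,0,0],
    [0,0,0],
    [0,0,0],
    [0,0,0],
    [0,0,0],
  ],
  yaw=[0,0,0,0,0],
  force=60,
)

```text
t: 4.7
tcp_pos: [0.478, -0.1817, 0.0647]
tcp_rot: [0.741, 3.052, 0.0]
ft_force: [0.7, -0.0, 3.2]
width: 0.0192
grasp_force: 62.3
```

Call:
play_rows(
  claw=[10,10,10,10,10],
  dp=[
    [0,0,0],
    [0,0,-0.1],
    [0,0,-0.4],
    [0,0,-0.7],
    [0,0,-0.98],
  ],
  yaw=[0,0,0,0,0],
)

```text
t: 5.2
tcp_pos: [0.4757, -0.1816, 0.1423]
tcp_rot: [-0.742, -3.05, -0.0]
ft_force: [0.9, -0.3, -2.8]
width: 0.0195
grasp_force: 61.3
```

Call:
play_rows(
  claw=[10,10,10,10,10],
  dp=[
    [0,0,-0.2],
    [0,0,-0.4],
    [0,0,-0.6],
    [0,0,-0.8],
    [0,0,-0.98],
  ],
  yaw=[0,0,0,0,0],
)

```text
t: 5.7
tcp_pos: [0.4759, -0.1817, 0.2207]
tcp_rot: [-0.742, -3.05, -0.0]
ft_force: [0.0, -0.1, -2.8]
width: 0.0193
grasp_force: 61.5
```

```bash
python3 -c "
from h import *
plan((.563,.1585,.225),131.6,8)
a=imaging.camera('scene')[80:230,180:330];b=imaging.camera('top')[180:330,300:450]
cv2.imwrite('pics/g2.png',cv2.resize(np.hstack([a,b]),(800,400)))"
```

```text
t 5.7 p [ 0.4759 -0.1817  0.2207] xang 152.7 tilt 0.15 q1,7 [0.83 1.28] F [ 0.  -0.1 -2.8] w 0.0193 gf 61.5
dp [ 0.226  0.98  -0.012] yaw 0.117
dp [ 0.662  0.98  -0.015] yaw 0.0
dp [ 0.662  0.98  -0.015] yaw 0.0
dp [ 0.57   0.844 -0.012] yaw 0.0
```

View pics/g2.png

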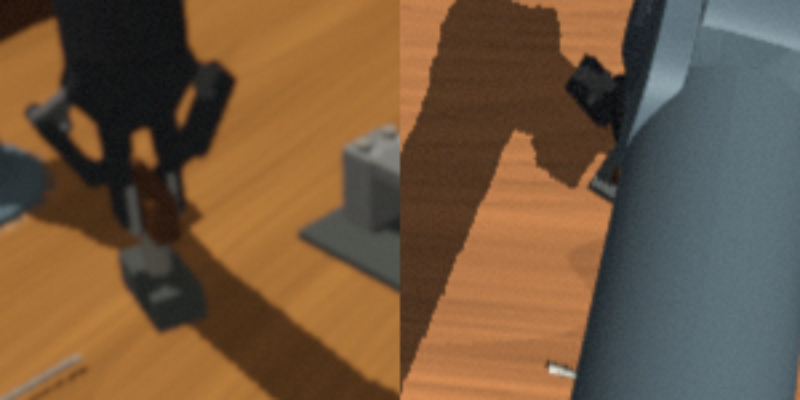

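Call:
play_rows(
  claw=[10,10,10,10,10],
  dp=[
    [0.04,0.2,0],
    [0.09,0.4,0],
    [0.14,0.6,0],
    [0.18,0.8,0],
    [0.226,0.98,-0.01],
  ],
  yaw=[0.024,0.047,0.07,0.094,0.117],
)

```text
t: 6.3
tcp_pos: [0.4962, -0.1029, 0.2202]
tcp_rot: [-1.29, -2.861, 0.001]
ft_force: [0.4, 0.2, -2.1]
width: 0.0195
grasp_force: 61.3
```

Call:
play_rows(
  claw=[10,10,10,10,10],
  dp=[
    [0.13,0.2,0],
    [0.26,0.4,0],
    [0.4,0.6,0],
    [0.53,0.8,0],
    [0.66,0.98,-0.01],
  ],
  yaw=[0,0,0,0,0],
)

```text
t: 6.8
tcp_pos: [0.5198, -0.0115, 0.221]
tcp_rot: [-1.286, -2.863, 0.001]
ft_force: [0.2, -0.9, -3.6]
width: 0.0196
grasp_force: 61.3
```

Call:
play_rows(
  claw=[10,10,10,10,10],
  dp=[
    [0.13,0.2,0],
    [0.26,0.4,0],
    [0.4,0.6,0],
    [0.53,0.8,0],
    [0.66,0.98,-0.01],
  ],
  yaw=[0,0,0,0,0],
)

```text
t: 7.3
tcp_pos: [0.5434, 0.0797, 0.2217]
tcp_rot: [-1.286, -2.863, 0.002]
ft_force: [0.5, -0.3, -3.1]
width: 0.0196
grasp_force: 61.2
```

Call:
play_rows(
  claw=[10,10,10,10,10],
  dp=[
    [0.13,0.2,0],
    [0.26,0.4,0],
    [0.4,0.6,0],
    [0.53,0.8,0],
    [0.57,0.84,-0.01],
  ],
  yaw=[0,0,0,0,0],
)

```text
t: 7.8
tcp_pos: [0.5632, 0.1608, 0.2228]
tcp_rot: [-1.281, -2.865, -0.001]
ft_force: [-0.2, 0.7, -3.0]
width: 0.0193
grasp_force: 61.3
```

```bash
python3 -c "
from h import *
plan((.563,.1585,.185),131.6,8)
"
```

```text
t 7.8 p [0.5632 0.1608 0.2228] xang 131.8 tilt 0.18 q1,7 [0.26 0.18] F [-0.2  0.7 -3. ] w 0.0193 gf 61.3
dp [-0.02  -0.021  0.473] yaw 0.001
```

Call:
play_rows(
  claw=[10,10,10,10,10],
  dp=[
    [-0.02,-0.02,0.1],
    [-0.02,-0.02,0.2],
    [-0.02,-0.02,0.3],
    [-0.02,-0.02,0.35],
    [-0.02,-0.02,0.35],
  ],
  yaw=[0,0,0,0,0],
)

```text
t: 8.3
tcp_pos: [0.5634, 0.1545, 0.1947]
tcp_rot: [-1.288, -2.863, 0.003]
ft_force: [-0.1, -0.9, -2.5]
width: 0.0196
grasp_force: 61.3
```

```bash
python3 -c "
from h import *
plan((.563,.1585,.185),131.6,8)
s=manip.state();c=s['tcp_pos'][:2];z=s['tcp_pos'][2]-.0647
x0,y0,w,k=310,85,100,8
im=cv2.resize(imaging.camera('scene')[y0:y0+75,x0:x0+w],(800,600),interpolation=cv2.INTER_CUBIC)
for bx,col in((box(c,np.radians(131.7),.068,.036,z,z+.028),(0,255,0)),(box((.563,.1585),np.radians(-48.4),.04,.006,.101,.119),(0,0,255))):
    p=((proj('scene',bx)-[x0,y0]+.5)*k).astype(int)
    cv2.polylines(im,[p[:4]],True,col,1);cv2.polylines(im,[p[4:]],True,col,1)
cv2.imwrite('pics/s1.png',im)"
```

```text
t 8.3 p [0.5634 0.1545 0.1947] xang 131.5 tilt 0.15 q1,7 [0.26 0.16] F [-0.1 -0.9 -2.5] w 0.0196 gf 61.3
dp [0.041 0.03  0.121] yaw -0.0
```

View pics/s1.png

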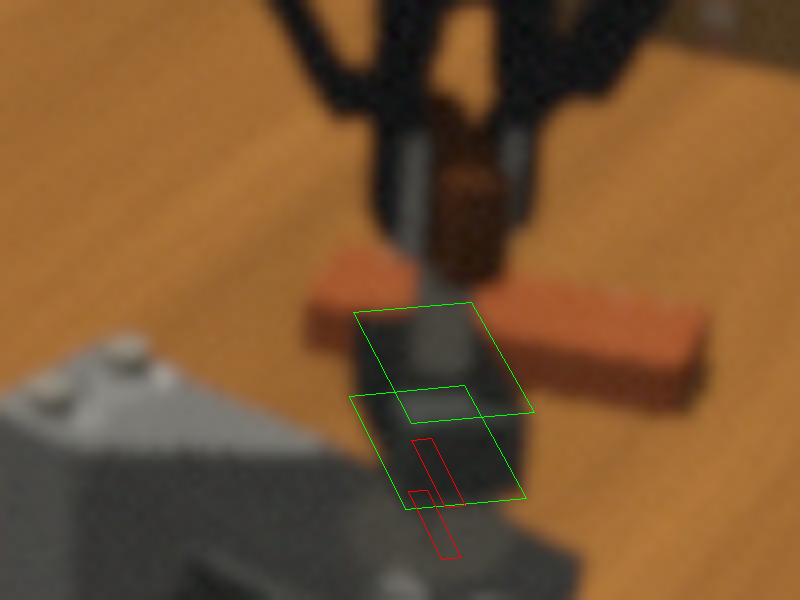

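Call:
play_rows(
  claw=[10,10,10,10,10],
  dp=[
    [0.02,0.02,0.0],
    [0.02,0.02,0.0],
    [0.02,0.02,0.0],
    [0.02,0.02,0.0],
    [0.02,0.02,0.0],
  ],
  yaw=[0,0,0,0,0],
)

```text
t: 8.85
tcp_pos: [0.5644, 0.158, 0.1963]
tcp_rot: [1.287, 2.865, 0.0]
ft_force: [-0.0, -1.1, -3.0]
width: 0.0194
grasp_force: 61.4
```

```bash
python3 -c "
from h import *
plan((.563,.1585,.1665),131.6,8)
"
```

```text
t 8.85 p [0.5644 0.158  0.1963] xang 131.6 tilt 0.02 q1,7 [0.25 0.16] F [-0.  -1.1 -3. ] w 0.0194 gf 61.4
dp [ 0.016 -0.009  0.372] yaw 0.0
```

Call:
play_rows(
  claw=[10,10,10,10,10],
  dp=[
    [0.01,-0.01,0.05],
    [0.01,-0.01,0.1],
    [0.01,-0.01,0.16],
    [0.01,-0.01,0.2],
    [0.01,-0.01,0.22],
  ],
  yaw=[0,0,0,0,0],
)

```text
t: 9.35
tcp_pos: [0.5628, 0.1579, 0.1777]
tcp_rot: [-1.287, -2.865, 0.001]
ft_force: [-0.4, 0.3, -2.6]
width: 0.0192
grasp_force: 61.5
```

```bash
python3 -c "
from h import *
plan((.563,.1585,.1665),131.6,8)
"
```

```text
t 9.35 p [0.5628 0.1579 0.1777] xang 131.6 tilt 0.07 q1,7 [0.24 0.15] F [-0.4  0.3 -2.6] w 0.0192 gf 61.5
dp [0.004 0.007 0.14 ] yaw 0.0
```

No contact on the tang top, so it has entered the pocket. I'll go on down.

Call:
play_rows(
  claw=[10,10,10,10,10],
  dp=[
    [0,0,0.05],
    [0,0,0.09],
    [0,0,0.12],
    [0,0,0.14],
    [0,0,0.14],
  ],
  yaw=[0,0,0,0,0],
)

```text
t: 9.85
tcp_pos: [0.563, 0.158, 0.167]
tcp_rot: [-1.287, -2.865, 0.0]
ft_force: [0.1, -0.3, -3.4]
width: 0.0194
grasp_force: 61.5
```

```bash
python3 -c "
from h import *
plan((.563,.1585,.1665),131.6,8)
print(manip.state()['ft_torque'].round(2))"
```

```text
t 9.85 p [0.563 0.158 0.167] xang 131.6 tilt 0.03 q1,7 [0.24 0.14] F [ 0.1 -0.3 -3.4] w 0.0194 gf 61.5
dp [0.005 0.004 0.006] yaw 0.0
[ 0.01  0.08 -0.03]
```

Call:
play_rows(
  claw=[10,10,10,10,10],
  dp=[
    [0,0,0],
    [0,0,0],
    [0,0,0],
    [0,0,0],
    [0,0,0],
  ],
  yaw=[0.01,0.02,0.03,0.04,0.04],
)

```text
t: 10.35
tcp_pos: [0.5632, 0.1581, 0.1674]
tcp_rot: [1.466, 2.778, 0.0]
ft_force: [0.5, -0.4, -2.7]
width: 0.0189
grasp_force: 61.5
```

```bash
python3 -c "
from h import *
plan((.563,.158,.1665),63,1)
print(manip.state()['ft_torque'].round(3))"
```

```text
t 10.35 p [0.5632 0.1581 0.1674] xang 124.4 tilt 0.02 q1,7 [0.22 0.02] F [ 0.5 -0.4 -2.7] w 0.0189 gf 61.5
dp [ 0.    -0.003  0.012] yaw 0.233
[ 0.031  0.012 -0.011]
```

Call:
play_rows(
  claw=[10,10,10,10,10],
  dp=[
    [0,0,0],
    [0,0,0],
    [0,0,0],
    [0,0,0],
    [0,0,0],
  ],
  yaw=[0.01,0.02,0.03,0.03,0.03],
)

```text
t: 10.85
tcp_pos: [0.5631, 0.158, 0.1673]
tcp_rot: [-1.594, -2.707, 0.0]
ft_force: [-1.0, -0.8, -2.5]
width: 0.0194
grasp_force: 61.4
```

```bash
python3 -c "
from h import *
plan((.563,.158,.1665),63,1)
print(manip.state()['ft_torque'].round(3))"
```

```text
t 10.85 p [0.5631 0.158  0.1673] xang 119.0 tilt 0.02 q1,7 [ 0.21 -0.06] F [-1.  -0.8 -2.5] w 0.0194 gf 61.4
dp [ 0.001 -0.001  0.009] yaw 0.233
[-0.077  0.045  0.011]
```

Call:
play_rows(
  claw=[10,10,10,10,10],
  dp=[
    [0,0,0],
    [0,0,0],
    [0,0,0],
    [0,0,0],
    [0,0,0],
  ],
  yaw=[0.01,0.02,0.03,0.03,0.03],
)

```text
t: 11.35
tcp_pos: [0.5624, 0.1574, 0.167]
tcp_rot: [-1.719, -2.628, 0.003]
ft_force: [-2.0, -2.6, -1.0]
width: 0.0192
grasp_force: 61.6
```

```bash
python3 -c "
from h import *
plan((.563,.158,.1665),63,1)
print(manip.state()['ft_torque'].round(3))"
```

```text
t 11.35 p [0.5624 0.1574 0.167 ] xang 113.6 tilt 0.13 q1,7 [ 0.19 -0.15] F [-2.  -2.6 -1. ] w 0.0192 gf 61.6
dp [0.004 0.009 0.006] yaw 0.233
[-0.648  0.841  0.123]
```

Call:
play_rows(
  claw=[10,10,10,10,10],
  dp=[
    [0,0,0],
    [0,0,0],
    [0,0,0],
    [0,0,0],
    [0,0,0],
  ],
  yaw=[0.025,0.05,0.075,0.1,0.12],
)

```text
t: 11.85
tcp_pos: [0.5616, 0.1577, 0.1667]
tcp_rot: [-2.184, -2.256, 0.005]
ft_force: [-4.6, -1.9, -2.0]
width: 0.019
grasp_force: 61.7
```

Call:
play_rows(
  claw=[10,10,10,10,10],
  dp=[
    [0,0,0],
    [0,0,0],
    [0,0,0],
    [0,0,0],
    [0,0,0],
  ],
  yaw=[0.025,0.05,0.075,0.1,0.1],
)

```text
t: 12.35
tcp_pos: [0.5613, 0.1584, 0.1664]
tcp_rot: [-2.506, -1.891, 0.005]
ft_force: [-4.8, -1.4, -2.1]
width: 0.0193
grasp_force: 61.5
```

```bash
python3 -c "
from h import *
plan((.563,.158,.1665),63,1)
print(manip.state()['ft_torque'].round(3))
x0,y0=325,125
cv2.imwrite('pics/n1.png',cv2.resize(imaging.camera('scene')[y0:y0+75,x0:x0+100],(800,600),interpolation=cv2.INTER_CUBIC))"
```

```text
t 12.35 p [0.5613 0.1584 0.1664] xang 74.1 tilt 0.22 q1,7 [ 0.09 -0.8 ] F [-4.8 -1.4 -2.1] w 0.0193 gf 61.5
dp [ 0.001  0.022 -0.001] yaw 0.062
[-0.355  1.308  0.06 ]
```

View pics/n1.png

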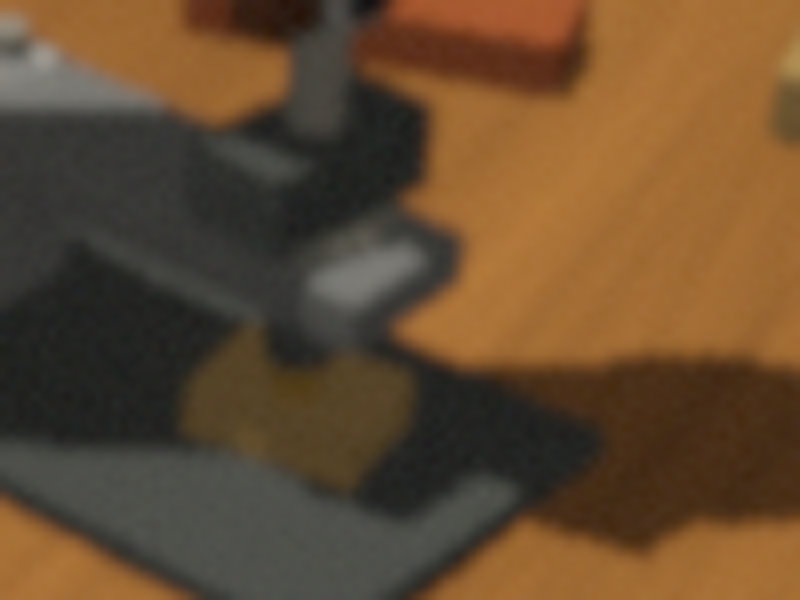

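The driver foot sits on the collar at crop (310,170), and the nose (300,380) is close to the block. I'll make the last ~10°, back off a little, and release.

Call:
play_rows(
  claw=[10,10,10,10,10],
  dp=[
    [0,0,0],
    [0,0,0],
    [0,0,0],
    [0,0,0],
    [0,0,0],
  ],
  yaw=[0.02,0.04,0.057,0.057,0.057],
)

```text
t: 12.9
tcp_pos: [0.5616, 0.1588, 0.1664]
tcp_rot: [-2.664, -1.662, 0.004]
ft_force: [-5.6, -0.6, -3.8]
width: 0.0194
grasp_force: 61.3
```

Call:
play_rows(
  claw=[10,10,10,10,10],
  dp=[
    [0,0,0],
    [0,0,0],
    [0,0,0],
    [0,0,0],
    [0,0,0],
  ],
  yaw=[0,-0.01,-0.025,-0.025,-0.025],
)

```text
t: 13.4
tcp_pos: [0.5631, 0.1587, 0.167]
tcp_rot: [-2.6, -1.762, -0.001]
ft_force: [-4.9, 1.2, -4.5]
width: 0.0192
grasp_force: 61.1
```

```bash
python3 -c "
from h import *
plan((.563,.158,.1665),63,1)
print(manip.state()['ft_torque'].round(3))"
```

```text
t 13.4 p [0.5631 0.1587 0.167 ] xang 68.3 tilt 0.06 q1,7 [ 0.08 -0.89] F [-4.9  1.2 -4.5] w 0.0192 gf 61.1
dp [-0.008  0.002  0.007] yaw 0.029
[0.195 0.987 0.092]
```

Call:
play_rows(
  claw=[10,10,30,45,50],
  dp=[
    [-0.01,-0.02,0.01],
    [-0.01,-0.02,0.01],
    [-0.01,-0.02,0.01],
    [-0.01,-0.02,0.01],
    [-0.01,-0.02,0.01],
  ],
  yaw=[0,0,0,0,0],
)

```text
t: 13.9
tcp_pos: [0.5635, 0.1579, 0.1681]
tcp_rot: [2.6, 1.76, 0.006]
ft_force: [-0.1, -0.1, -0.6]
width: 0.0498
grasp_force: 0.0
```

Call:
play_rows(
  claw=[60,70,75,75,75],
  dp=[
    [0,0,0],
    [0,0,0],
    [0,0,0],
    [0,0,-0.3],
    [0,0,-0.7],
  ],
  yaw=[0,0,0,0,0],
)

```text
t: 14.4
tcp_pos: [0.5596, 0.1572, 0.2208]
tcp_rot: [-2.599, -1.762, 0.008]
ft_force: [0.9, -0.7, -0.0]
width: 0.0754
grasp_force: 0.0
```

Call:
play_rows(
  claw=[75,75,75,75,75],
  dp=[
    [0,0,-0.3],
    [0,0,-0.6],
    [0,0,-0.9],
    [0,0,-0.98],
    [0,0,-0.98],
  ],
  yaw=[0,0,0,0,0],
)

```text
t: 14.9
tcp_pos: [0.562, 0.1583, 0.3019]
tcp_rot: [2.6, 1.762, 0.004]
ft_force: [-0.0, 0.1, -0.1]
width: 0.0749
grasp_force: 0.0
```

Call:
play_rows(
  claw=[75,75,75,75,75],
  dp=[
    [-0.3,0,-0.3],
    [-0.6,0,-0.3],
    [-0.9,-0.2,-0.3],
    [-0.98,-0.3,-0.3],
    [-0.98,-0.3,-0.3],
  ],
  yaw=[0,0,0,0,0],
)

```text
t: 15.4
tcp_pos: [0.5085, 0.0934, 0.3234]
tcp_rot: [-2.601, -1.761, 0.004]
ft_force: [-0.2, -0.3, 0.7]
width: 0.075
grasp_force: 0.0
```

```bash
python3 -c "
from h import *
plan((.563,.158,.25),63,1)
a=imaging.camera('scene')[100:190,310:430];b=imaging.camera('top')[145:235,165:285]
cv2.imwrite('pics/e1.png',cv2.resize(np.hstack([a,b]),(800,300),interpolation=cv2.INTER_CUBIC))"
```

```text
t 15.4 p [0.5085 0.0934 0.3234] xang 68.2 tilt 0.15 q1,7 [ 0.22 -0.68] F [-0.2 -0.3  0.7] w 0.075 gf 0.0
dp [0.98  0.326 0.897] yaw 0.029
```

View pics/e1.png

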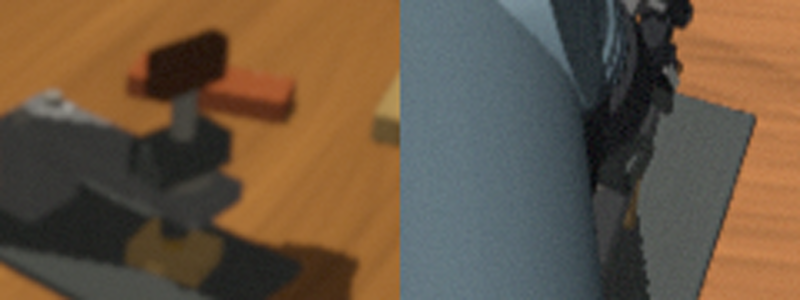

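The driver stands upright on the screw at crop (185,120), with the gripper clear. The turn puts the tang about 90° clockwise of the arm, so I'm handing in.

```bash
python3 -c "
from rig import manip
print(manip.sign_off())"
```

```text
the job is handed in; nothing more can be done
None
```

The driver is standing on the stop screw, released and upright, with the screw turned to about 90° clockwise of the arm. The nose's contact with the block is inferred from that angle rather than measured. The job is handed in and no verdict came back.

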